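# Pull the hand coffee press apart in its hold-down fork

## Robot

A 6-joint arm with a two-finger parallel gripper is mounted at the origin on a cart in front of the work surface, level with it; the furniture and walls round the work are solid. World frame = base frame: x ahead of the robot, y to its left, z up, the work surface at z = 0. Lengths are in mm, angles in rad, forces in N, time in s.
With the tool pointing down it reaches from about 350 to 775 mm from the base axis. Payload 7.3 kg.
Tool frame: the origin (TCP) lies on the centre line of the jaws, within the pads' length; the fingertips stand 17 mm ahead of it and the grasp point (between the pads) lies 2 mm behind it; z points along the fingers, y is the line along which they close (so a half turn about z gives the same grasp; the last joint's range is limited). The gripper opens to 92 mm and grips with 3 to 60 N. Pads are 19 mm wide; open, the fingers measure 130 mm over their backs; the gripper's body (75 mm by 190 mm) begins 47 mm behind the grasp point.
Start: joints at [0.956, 0.342, 1.524, -0, 1.275, -0.146], TCP at [237.192, 468.384, 243.741] pointing down, gripper open.
Joint ranges: [-2.53, 2.53], [-0.77, 2.02], [0.04, 2.7], [-1, 4.14], [0.28, 2.66], [-3.11, 3.11]. Speed limits (rad/s): [2.57, 2.57, 3.14, 3.14, 3.14, 3.14].

## Interface

Orientations are given as [roll, pitch, yaw] about the fixed x, y, z axes, in that order (R = Rz(yaw) Ry(pitch) Rx(roll)).
In Python, from plant import bot gives the robot as it stands. The module is installed in compiled form; this text tells all that it offers.
- The arm moves only by the shell command python3 -m pendant 'ROWS'. ROWS is JSON, a list of rows, each a list of 3 entries, a list of its own where there are three numbers: the shift along the world's x, y, z as a fraction of full scale, then the turn, a rotation vector about the world's x, y, z as a fraction of full scale, then the opening, from -1 (shut) to 1 (fully open), so that 0 is half open. In form: [[[tx, ty, tz], [rx, ry, rz], claw], ...]. A call has exactly 10 rows; each row shifts and turns the commanded pose from where the row before left it; what a row does not reach is not made up. Full scale, the value 1, is 30 mm for a shift and 0.12 rad for a turn. A row lasts 1/12 s, in which the tool goes at most 41.7 mm and 7.16 degrees, less where a joint would pass 70% of its speed; a pose out of reach is approached as far as the arm can. A call with a number of a shift or a turn outside -1 to 1 is refused whole. A call with a gripper value outside its range is refused whole. The fingers move at their own pace and stop on an object; the grip force is fixed at half the most. Time passes only in rows, so rows that do not move let the fingers close, or fill a call up. It gives the time, the measured TCP pose, the force, the opening and the grip force at its end, in the units of the state.
- bot.get_obs(): the state, without advancing time (a new reading comes with each control period).
- bot.capture(name): name is "scene" or "top" or "wrist"; returns the picture (420x560x3 uint8, blue, green, red); there is no depth.
- bot.camera_params(name): a dict with "fovy" (degrees; the focal length in pixels is half the picture's height over the tangent of half this angle, whatever the lens; pixels are square), "cx", "cy" (the principal point, pixels), "distortion" ([k1, k2, p1, p2, k3] as OpenCV has them; the pictures are not rectified), "camera_from_world" (4x4, takes a point from world to camera coordinates). Camera axes: x right, y down, z forward; pixel columns grow to the right and rows downward; lengths in mm; the calibration is good to about 2 mm. A picture is of the moment at which its call begins: read the wrist's pose just before it. camera_params takes no time and is no camera call; for the wrist camera it gives the pose at the moment of the call.
- bot.close_job(): hands the job in; it is judged then, once.
The state is a dict: "time": time; "joint_positions": joint angles; "dq": joint speeds; "tau": joint torques, N m; "tool_pos": TCP position; "tcp_rot": TCP orientation; "contact_force": force on the tool from outside, world axes, zero at the start; "moment": the same for the moment, N m; "grip_width": finger opening in mm; "finger_force": force on a finger pad.
Only numpy, scipy, OpenCV 4.12 (cv2) and the standard library are available. Lean on these libraries where they do the work, as an engineer would, in place of code of your own. Each camera call takes 0.05 s, during which the arm holds its last target. There are 200 camera calls.

## Task

The rinsed hand press has to come apart to dry. Its plunger is stuck in the clear chamber, so slide the press, standing upright, all the way into the steel fork on the counter so that the fork's lips catch the plunger's foot, then pull the chamber straight up off the plunger, leaving the plunger standing in the fork. Set the chamber down gently, upright on its flange, with the whole flange on the drying mat, and let go; leave the other things as they are.

Things in the scene. Friction and masses are not known exactly. Their poses are not given: they have to be found in the camera images.
- chamber_mid (a point): Outer part of the press: smoky clear upright tube, 58 outside diameter, 52 bore, 92 high, open below, a perforated steel screen across its top, 0.15 kg, pushed over the plunger from above. Point: on its axis, half-way up (46 above the flange's underside); z up the axis. At the start the flange's underside is 37 to 43 above the counter. Grip it across its upper half.
- chamber_flange (a point): Centre of the underside of the chamber's six-sided flange, on the tube's axis at its lower end: 80 across flats, 92 across corners, 4 thick. The chamber stands on it.
- plunger_foot (a point): Inner part, the dark plunger: round foot 82 diameter, 6 thick, on a 49 diameter tube, 78 high in all, 0.13 kg. Point: on its axis, at the foot's underside; z up the axis. It stands on the counter.
- plunger_seal (a point): Black rubber seal at the plunger's upper end, inside the chamber; point on the axis, 66 above the foot's underside. It grips the bore: sliding the chamber along it takes roughly 4 to 14 N, far more than the plunger weighs, so a lifted chamber carries the plunger along unless the foot is held. The chamber comes off after 23 to 29 of travel; raise it 50 or more to clear the plunger.
- fork_seat (a point): Steel hold-down fork fixed to the counter. Point: seat centre, at counter level, where the plunger's axis is when fully in; x from the mouth to the back stop (slide the press in along +x), z up. Two lips 58 apart, 20 before to 49 behind the seat, their undersides 12 and tops 16 above the counter: the foot passes under them, with 6 of play upward, the plunger's tube between them.
- fork_mouth (a point): Middle of the fork's open mouth at counter level, 38 before the seat. From here the gap between the lips narrows at 45 degrees from about 85 to 58. Inside, side walls 92 apart and a back stop leave the foot 5 of play to either side and about 4 beyond the seat. The fork is 136 wide over its screwed feet.
- drying_mat: Blue-grey ribbed drying mat, 150 (x) by 200 (y), fixed on the counter; the origin is its centre at counter level, its upper face 5.5 above that. The perforated cap lies on it, near its far (+x) left (+y) corner; the half of the mat with negative y is free.
- filter_cap: Black perforated filter cap, 61 diameter, 13 high, lying on the mat, 35 along x and 62 along y of the mat's centre; origin under its centre. To be left alone.
- mug: Small speckled mug, 63 diameter, 88 over its handle, 49 high, near the counter's front edge. To be left alone.
- sweetener_box: Open pink box of sachets, 66 by 100, 77 high, behind the fork. To be left alone.
- stirrer_cup: Paper cup of wooden stirrers, 72 diameter, 148 high, behind the mat. To be left alone.
- cup_lids: Stack of black cup lids, 70 diameter, 60 high, left of the mat. To be left alone.
- timer: Cream kitchen timer, 60 diameter, 52 high, near the counter's front edge on the right. To be left alone.
- tomato_tin: Red food tin, 57 diameter, 72 high, near the front edge on the far right. To be left alone.

How it is judged:
By the outcome, as a careful person would: the job done as asked, in the order asked, and still so for the second after the job is handed in, with the robot touching nothing.
It also fails if it takes over 51 s, if anything falls off the work surface, if the arm or the gripper's body presses on something with over 40 N, if the wrist force passes 120 N, or if a joint passes its speed limit or range.

## Working session

There is one attempt and no reset: what is moved stays moved. The work goes in short steps, Python scripts to look and compute and a shell command to move; the robot and the scene stay as the last step left them, time stands still between calls to the robot, and variables do not carry over. Pictures are saved under pics/ and viewed, at most 10 in all, crops included, and the job is handed in when it is done.

```bash
mkdir -p pics; python3 - <<'E'
from plant import bot
import cv2
for n in("scene","top"):
    cv2.imwrite(f"pics/{n}0.png",bot.capture(n)); p=bot.camera_params(n); print(n,p)
o=bot.get_obs();print(o)
E
```

```text
scene {'fovy': 46.819304780639186, 'cx': 281.5957350160704, 'cy': 214.70962584645284, 'distortion': array([-0.17565841,  0.        ,  0.        ,  0.        ,  0.        ]), 'camera_from_world': array([[ 5.26813811e-01, -8.49977046e-01, -2.49592421e-03,
        -1.64209988e+02],
       [-4.30919516e-01, -2.64549517e-01, -8.62740937e-01,
         3.32814585e+02],
       [ 7.32649697e-01,  4.55579383e-01, -5.05640037e-01,
         9.37957658e+02],
       [ 0.00000000e+00,  0.00000000e+00,  0.00000000e+00,
         1.00000000e+00]])}
top {'fovy': 55.094124476807956, 'cx': 278.20645794236134, 'cy': 211.19423277240514, 'distortion': array([-0.02641001,  0.        ,  0.        ,  0.        ,  0.        ]), 'camera_from_world': array([[ 1.49715260e-02, -9.99875391e-01, -5.00559757e-03,
         1.26456336e+02],
       [-9.98276579e-01, -1.46631174e-02, -5.68230939e-02,
         4.97581195e+02],
       [ 5.67426155e-02,  5.84769924e-03, -9.98371714e-01,
         1.16960212e+03],
       [ 0.00000000e+00,  0.00000000e+00,  0.00000000e+00,
         1.00000000e+00]])}
{'time': 0.1, 'joint_positions': array([ 9.55995558e-01,  3.42651208e-01,  1.52491855e+00, -2.81438615e-05,
        1.27541338e+00, -1.46010859e-01]), 'dq': array([ 0.00015617, -0.00223269, -0.00296736,  0.00106897,  0.00259057,
       -0.00031168]), 'tau': array([ 1.29267861e-03, -4.32005811e+01, -2.44695157e+01,  7.18152174e-02,
        5.25956182e-02, -5.65452615e-05]), 'tool_pos': array([236.99065269, 468.0804039 , 243.11643124]), 'tcp_rot': array([-3.14021305e+00, -1.75678406e-04,  2.67281083e+00]), 'contact_force': array([ 0.50582565, -0.63147908, -0.75273431]), 'moment': array([-0.02599847,  0.02092198,  0.00514453]), 'finger_force': 0.0, 'grip_width': 91.56753886754633}
```

View pics/top0.png

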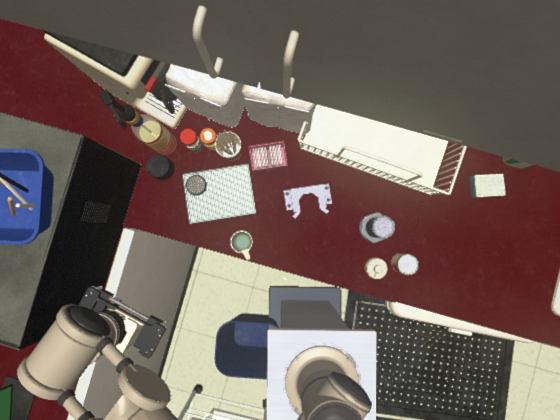

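View pics/scene0.png

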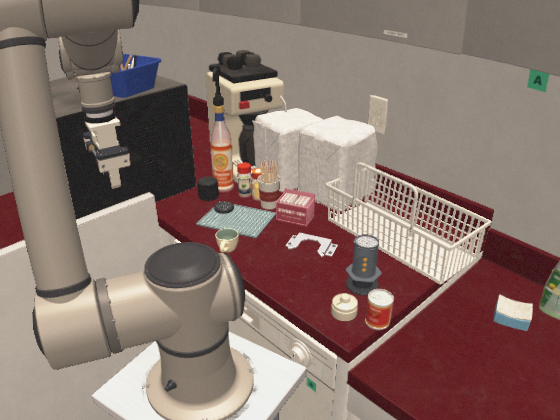

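The top picture shows the press at about (378,228), the fork at about (307,199) with its mouth toward the robot, and the mat at about (219,193) with the cap upper left. The scene view agrees. I'll enlarge the working area.

```bash
python3 - <<'E'
import cv2
a=cv2.imread("pics/top0.png")[150:290,170:430]
cv2.imwrite("pics/c1.png",cv2.resize(a,None,fx=3,fy=3,interpolation=cv2.INTER_CUBIC))
E
cat > h.py <<'E'
import numpy as np,cv2
from plant import bot
def K(p):
    f=210/np.tan(np.radians(p["fovy"])/2); return np.array([[f,0,p["cx"]],[0,f,p["cy"]],[0,0,1.]])
def ray(p,uv,z):
    "pixels -> world points on plane z"
    n=cv2.undistortPoints(np.array(uv,float).reshape(-1,1,2),K(p),p["distortion"]).reshape(-1,2)
    T=np.array(p["camera_from_world"]);R=T[:3,:3];c=-R.T@T[:3,3]
    d=np.c_[n,np.ones(len(n))]@R
    return c+d*((np.broadcast_to(z,len(n))-c[2])/d[:,2])[:,None]
def proj(p,X):
    T=np.array(p["camera_from_world"]);r,_=cv2.Rodrigues(T[:3,:3])
    return cv2.projectPoints(np.array(X,float).reshape(-1,1,3),r,T[:3,3],K(p),p["distortion"])[0].reshape(-1,2)
E
```

```text
(no output)
```

View pics/c1.png

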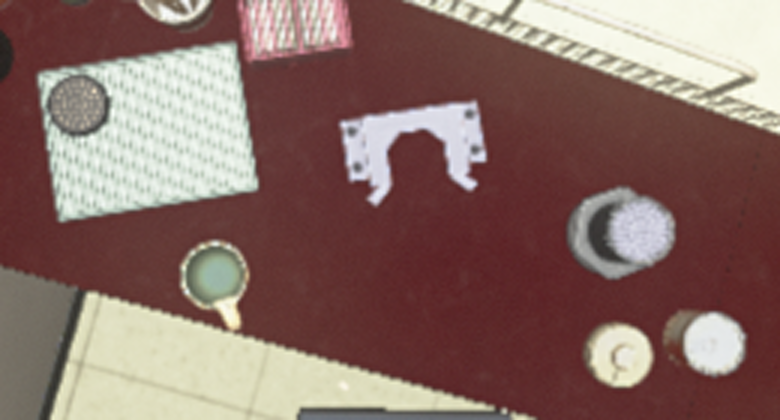

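The crop (3x, offset 170,150) shows the mat corners at (38,72), (236,42), (258,189) and (59,221). The fork's back edge runs (365,117)–(477,101) and its mouth tips are near (372,202) and (474,186). The press screen centre is at (641,230) and its flange centre at about (612,232).

```bash
python3 - <<'E'
from h import *
p=bot.camera_params("top")
f=lambda uv,z:ray(p,np.array(uv,float)/3+[170,150],z)
m=f([(38,72),(236,42),(258,189),(59,221)],5.5);print("mat",m.round(0),m.mean(0),[np.linalg.norm(m[i]-m[i-1]) for i in range(4)])
d=(m[0]+m[1]-m[2]-m[3])[:2];print("mat x yaw",np.arctan2(d[1],d[0]))
k=f([(340,122),(477,101),(377,206),(366,197),(479,181),(468,190),(390,190),(464,178),(416,131)],16);print("fork",k.round(0))
d=(k[0]-k[1])[:2];print("back yaw",np.arctan2(d[1],d[0])-np.pi/2,np.linalg.norm(d))
print("press top",f([(641,230)],132),"flange",f([(612,232)],42))
print("others: timer, tin, mug, cap",f([(618,355)],45),f([(714,343)],72),f([(214,273)],45),f([(77,103)],18))
E
```

```text
mat [[603. 421.   6.]
 [636. 224.   6.]
 [490. 200.   6.]
 [455. 396.   6.]] [546.08932061 310.14612126   5.5       ] [np.float64(150.1160506997584), np.float64(199.48594623102485), np.float64(148.21295133619327), np.float64(199.2613268100182)]
mat x yaw 0.16739418000897505
fork [[556. 120.  16.]
 [579. -15.  16.]
 [474.  82.  16.]
 [483.  93.  16.]
 [500. -17.  16.]
 [491.  -7.  16.]
 [490.  70.  16.]
 [503.  -3.  16.]
 [549.  45.  16.]]
back yaw 0.16741376798631702 136.24146352073853
press top [[ 452.09143944 -146.32286462  132.        ]] flange [[ 451.77914567 -141.6496479    42.        ]]
others: timer, tin, mug, cap [[ 335.21746748 -146.95430035   45.        ]] [[ 349.65439606 -229.7188742    72.        ]] [[407.13319375 237.64439952  45.        ]] [[571.23658935 378.4691665   18.        ]]
```

```bash
python3 -m pendant '[[[0.35,-0.9,0],[0,0,0.53],1],[[0.35,-0.9,0],[0,0,0.53],1],[[0.35,-0.9,0],[0,0,0.53],1],[[0.35,-0.9,0],[0,0,0.53],1],[[0.35,-0.9,0],[0,0,0.53],1],[[0.35,-0.9,0],[0,0,0.53],1],[[0.35,-0.9,0],[0,0,0.53],1],[[0.35,-0.9,0],[0,0,0.53],1],[[0.35,-0.9,0],[0,0,0.53],1],[[0.35,-0.9,0],[0,0,0.53],1]]'
python3 -m pendant '[[[0.35,-0.9,0],[0,0,0],1],[[0.35,-0.9,0],[0,0,0],1],[[0.35,-0.9,0],[0,0,0],1],[[0.35,-0.9,0],[0,0,0],1],[[0.35,-0.9,0],[0,0,0],1],[[0.35,-0.9,0],[0,0,0],1],[[0.1,-0.8,0],[0,0,0],1],[[0,-0.4,0],[0,0,0],1],[[0,0,0],[0,0,0],1],[[0,0,0],[0,0,0],1]]'
```

```text
time: 0.93
tool_pos: [342.2, 197.0, 243.6]
tcp_rot: [3.142, -0.0, -2.971]
contact_force: [0.3, 0.8, -0.4]
grip_width: 92.0
finger_force: 0.0
time: 1.77
tool_pos: [408.0, 0.2, 243.5]
tcp_rot: [3.141, -0.001, -2.976]
contact_force: [-0.7, -0.3, -0.6]
grip_width: 91.9
finger_force: 0.0
```

```bash
python3 -m pendant '[[[0.2,-0.7,0],[0,0,0],1],[[0.2,-0.7,0],[0,0,0],1],[[0.2,-0.7,0],[0,0,0],1],[[0.2,-0.7,0],[0,0,0],1],[[0.2,-0.7,0],[0,0,0],1],[[0.2,-0.7,0],[0,0,0],1],[[0.2,-0.5,0],[0,0,0],1],[[0.05,-0.15,0],[0,0,0],1],[[0,0,0],[0,0,0],1],[[0,0,0],[0,0,0],1]]'
python3 - <<'E'
from h import *
print(bot.get_obs()["tool_pos"])
p=bot.camera_params("wrist");print(p)
a=bot.capture("wrist");cv2.imwrite("pics/w1.png",a)
E
```

```text
time: 2.6
tool_pos: [451.5, -144.1, 243.5]
tcp_rot: [3.141, -0.001, -2.974]
contact_force: [-0.6, -0.7, 0.2]
grip_width: 91.6
finger_force: 0.0
[ 451.49064499 -144.07273196  243.53707276]
{'fovy': 64.41257658618227, 'cx': 277.2109334029653, 'cy': 206.01448567954742, 'distortion': array([-0.05776917,  0.        ,  0.        ,  0.        ,  0.        ]), 'camera_from_world': array([[-1.66249139e-01,  9.86083681e-01,  4.44333119e-04,
         2.17517926e+02],
       [ 9.50700918e-01,  1.60164113e-01,  2.65547023e-01,
        -4.39183039e+02],
       [ 2.61780420e-01,  4.45693919e-02, -9.64097807e-01,
         2.77344389e+02],
       [ 0.00000000e+00,  0.00000000e+00,  0.00000000e+00,
         1.00000000e+00]])}
```

View pics/w1.png

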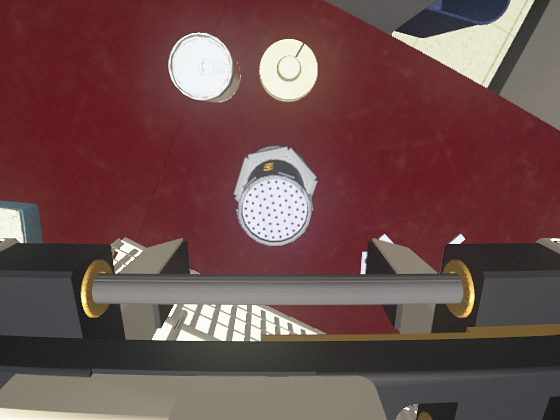

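The wrist view shows the press's screen disc centred at (275,210), and the flange hexagon spans columns 234–317. The finger insides are at columns ~187 and ~370.

```bash
python3 - <<'E'
from h import *
p=bot.camera_params("wrist")
for z in(129,135):print(ray(p,[(275,209)],z))
print("flange corners L/R",ray(p,[(234.5,185),(317,180)],43))
c=ray(p,[(275,209)],132)[0]
t=np.linspace(0,6.28,5)
print(proj(p,c+np.c_[29*np.cos(t),29*np.sin(t),0*t]))
t=bot.camera_params("top");print("cup",ray(t,[(228,145)],110),"box",ray(t,[(268,156)],77))
E
```

```text
[[ 453.00402401 -145.89248156  129.        ]]
[[ 451.30994018 -146.13859075  135.        ]]
flange corners L/R [[ 458.63719075 -188.35761621   43.        ]
 [ 439.08430076 -104.47555637   43.        ]]
[[269.09114403 242.97222028]
 [311.18353022 214.90493684]
 [281.32524964 172.99956474]
 [238.47280657 202.97668493]
 [268.97852073 242.95427349]]
cup [[669.43692552 273.2143433  110.        ]] box [[646.96122362 164.44939777  77.        ]]
```

```bash
python3 -m pendant '[[[0,-0.07,-0.5],[0,0,0],1],[[0,0,-0.5],[0,0,0],1],[[0,0,-0.5],[0,0,0],1],[[0,0,-0.5],[0,0,0],1],[[0,0,-0.5],[0,0,0],1],[[0,0,-0.5],[0,0,0],1],[[0,0,-0.5],[0,0,0],1],[[0,0,-0.5],[0,0,0],1],[[0,0,-0.4],[0,0,0],1],[[0,0,-0.1],[0,0,0],1]]'
python3 -m pendant '[[[0,0,0],[0,0,0],1],[[0,0,0],[0,0,0],1],[[0,0,0],[0,0,0],0.5],[[0,0,0],[0,0,0],0.3],[[0,0,0],[0,0,0],0],[[0,0,0],[0,0,0],-0.3],[[0,0,0],[0,0,0],-1],[[0,0,0],[0,0,0],-1],[[0,0,0],[0,0,0],-1],[[0,0,0],[0,0,0],-1]]'
```

```text
time: 3.48
tool_pos: [450.6, -145.6, 107.3]
tcp_rot: [3.139, -0.003, -2.973]
contact_force: [-0.6, -0.2, 0.8]
grip_width: 91.7
finger_force: 0.0
time: 4.32
tool_pos: [451.6, -147.2, 108.6]
tcp_rot: [3.141, -0.0, -2.974]
contact_force: [-0.2, 0.9, 0.2]
grip_width: 57.2
finger_force: 30.0
```

```bash
python3 -m pendant '[[[0,0,0.07],[0,0,0],-1],[[0,0,0],[0,0,0],-1],[[-0.05,0.3,0],[0,0,0],-1],[[-0.1,0.6,0],[0,0,0],-1],[[-0.1,0.6,0],[0,0,0],-1],[[-0.1,0.6,0],[0,0,0],-1],[[-0.1,0.6,0],[0,0,0],-1],[[-0.1,0.6,0],[0,0,0],-1],[[-0.1,0.6,0],[0,0,0],-1],[[-0.1,0.6,0],[0,0,0],-1]]'
python3 -m pendant '[[[-0.1,0.6,0],[0,0,0],-1],[[-0.1,0.5,0],[0,0,0],-1],[[-0.1,0.4,0],[0,0,0],-1],[[-0.03,0.2,0],[0,0,0],-1],[[0,0.1,0],[0,0,0],-1],[[0,0,0],[0,0,0],-1],[[0,0,0],[0,0,0],-1],[[0,0,0],[0,0,0],-1],[[0,0,0],[0,0,0],-1],[[0,0,0],[0,0,0],-1]]'
python3 - <<'E'
from h import *
for n,(r0,r1,c0,c1) in {"top":(160,290,240,400),"scene":(190,330,250,430)}.items():
    a=bot.capture(n);cv2.imwrite(f"pics/{n}1.png",a)
    b=cv2.resize(a[r0:r1,c0:c1],None,fx=4,fy=4,interpolation=cv2.INTER_CUBIC);cv2.imwrite(f"pics/{n}1c.png",b)
E
```

```text
time: 5.15
tool_pos: [428.6, -10.9, 110.8]
tcp_rot: [3.141, -0.0, -2.974]
contact_force: [0.2, -0.1, -4.0]
grip_width: 57.5
finger_force: 30.0
time: 5.98
tool_pos: [419.4, 41.4, 110.8]
tcp_rot: [3.142, 0.0, -2.975]
contact_force: [0.3, 0.0, -3.5]
grip_width: 58.0
finger_force: 30.0
```

View pics/scene1c.png

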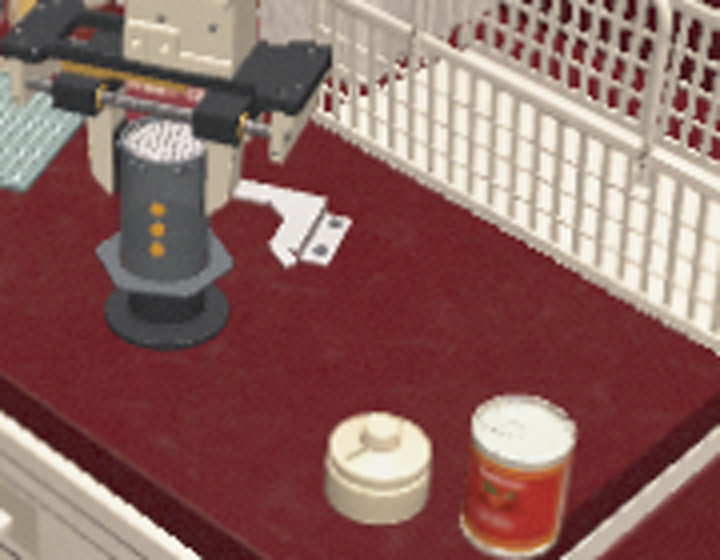

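View pics/top1c.png

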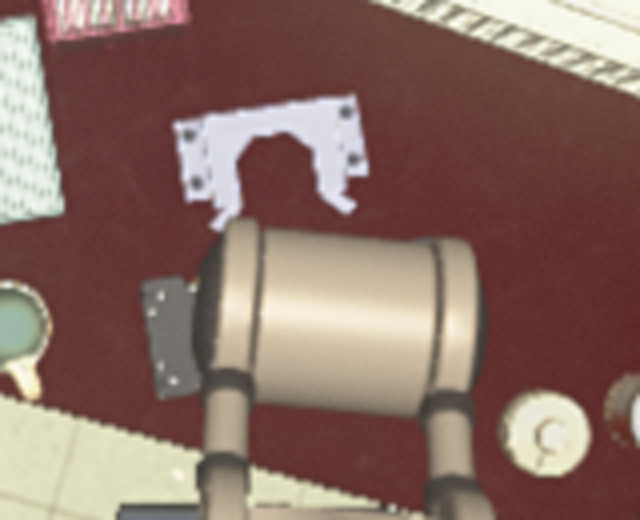

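The scene crop shows the press held upright, foot just off the counter, left of and before the mouth. I overshot y by about 14 mm. The top crop shows the fork's inner lip edges at about (237,185) and (316,175).

```bash
python3 - <<'E'
from h import *
p=bot.camera_params("top");a=cv2.imread("pics/top1.png")
g=a[192:222,275:340].astype(int)
# lip pixels: bright, low saturation; report inner edges per row
for r in range(192,216,2):
    row=a[r,275:340].astype(int); lip=(row[:,1]>110)
    idx=np.flatnonzero(lip)+275; print(r,idx[idx<308].max() if (idx<308).any() else None, idx[idx>308].min() if (idx>308).any() else None)
k=ray(p,np.array([(237,185),(316,175),(180,122),(357,96),(220,228),(352,210)])/4+[240,160],16)
c,s=np.cos(.167),np.sin(.167)
print(np.c_[k@[c,s,0],k@[-s,c,0]].round(1))
E
```

```text
192 307 309
194 303 314
196 301 316
198 299 318
200 298 318
202 298 318
204 299 319
206 299 319
208 299 320
210 300 321
212 299 324
214 298 None
[[ 515.9  -13.8]
 [ 514.4  -72.3]
 [ 568.2   20.5]
 [ 567.5 -111.3]
 [ 486.6    3.5]
 [ 484.9  -94.3]]
```

```bash
python3 -m pendant '[[[0.02,-0.1,0],[0,0,0],-1],[[0.02,-0.1,0],[0,0,0],-1],[[0.02,-0.1,0],[0,0,0],-1],[[0.02,-0.1,0],[0,0,0],-1],[[0,-0.06,0],[0,0,0],-1],[[0,0,0],[0,0,0],-1],[[0,0,0],[0,0,0],-1],[[0,0,0],[0,0,0],-1],[[0,0,0],[0,0,0],-1],[[0,0,0],[0,0,0],-1]]'
```

```text
time: 6.92
tool_pos: [421.7, 28.1, 110.9]
tcp_rot: [3.142, 0.0, -2.974]
contact_force: [0.2, 0.5, -2.5]
grip_width: 57.9
finger_force: 30.0
```

```bash
python3 -m pendant '[[[0.3,0.03,0],[0,0,0],-1],[[0.3,0.05,0],[0,0,0],-1],[[0.3,0.05,0],[0,0,0],-1],[[0.3,0.05,0],[0,0,0],-1],[[0.3,0.05,0],[0,0,0],-1],[[0.3,0.05,0],[0,0,0],-1],[[0.15,0.025,0],[0,0,0],-1],[[0,0,0],[0,0,0],-1],[[0,0,0],[0,0,0],-1],[[0,0,0],[0,0,0],-1]]'
python3 -m pendant '[[[0.12,0.02,0],[0,0,0],-1],[[0.12,0.02,0],[0,0,0],-1],[[0.12,0.02,0],[0,0,0],-1],[[0.12,0.02,0],[0,0,0],-1],[[0.12,0.02,0],[0,0,0],-1],[[0.12,0.02,0],[0,0,0],-1],[[0.1,0.017,0],[0,0,0],-1],[[0,0,0],[0,0,0],-1],[[0,0,0],[0,0,0],-1],[[0,0,0],[0,0,0],-1]]'
```

```text
time: 7.75
tool_pos: [479.8, 37.2, 110.7]
tcp_rot: [3.141, -0.0, -2.974]
contact_force: [0.2, -0.1, -4.1]
grip_width: 57.6
finger_force: 30.0
time: 8.58
tool_pos: [504.7, 41.2, 110.8]
tcp_rot: [3.141, -0.0, -2.974]
contact_force: [0.4, -0.6, -3.3]
grip_width: 57.5
finger_force: 30.0
```

```bash
python3 -m pendant '[[[0.1,0.017,0],[0,0,0],-1],[[0.1,0.017,0],[0,0,0],-1],[[0.1,0.017,0],[0,0,0],-1],[[0.1,0.017,0],[0,0,0],-1],[[0.07,0.01,0],[0,0,0],-1],[[0,0,0],[0,0,0],-1],[[0,0,0],[0,0,0],-1],[[0,0,0],[0,0,0],-1],[[0,0,0],[0,0,0],-1],[[0,0,0],[0,0,0],-1]]'
python3 -m pendant '[[[0.04,0.007,0],[0,0,0],-1],[[0.04,0.007,0],[0,0,0],-1],[[0.03,0.005,0],[0,0,0],-1],[[0,0,0],[0,0,0],-1],[[0,0,0],[0,0,0],-1],[[0,0,0],[0,0,0],-1],[[0,0,0],[0,0,0],-1],[[0,0,0],[0,0,0],-1],[[0,0,0],[0,0,0],-1],[[0,0,0],[0,0,0],-1]]'
```

```text
time: 9.42
tool_pos: [518.8, 43.6, 110.8]
tcp_rot: [3.141, -0.0, -2.974]
contact_force: [0.4, -0.3, -3.9]
grip_width: 57.6
finger_force: 30.0
time: 10.25
tool_pos: [522.2, 44.2, 110.8]
tcp_rot: [3.141, 0.0, -2.974]
contact_force: [-0.0, 0.0, -3.8]
grip_width: 57.9
finger_force: 30.0
```

```bash
python3 -m pendant '[[[0.05,0.008,0],[0,0,0],-1],[[0.02,0.003,0],[0,0,0],-1],[[0,0,0],[0,0,0],-1],[[0,0,0],[0,0,0],-1],[[0,0,0],[0,0,0],-1],[[0,0,0],[0,0,0],-1],[[0,0,0],[0,0,0],-1],[[0,0,0],[0,0,0],-1],[[0,0,0],[0,0,0],-1],[[0,0,0],[0,0,0],-1]]'
```

```text
time: 11.08
tool_pos: [524.3, 44.5, 110.8]
tcp_rot: [3.142, 0.0, -2.974]
contact_force: [0.0, -0.0, -3.4]
grip_width: 57.9
finger_force: 30.0
```

```bash
python3 -m pendant '[[[0.05,0.008,0],[0,0,0],-1],[[0.02,0.003,0],[0,0,0],-1],[[0,0,0],[0,0,0],-1],[[0,0,0],[0,0,0],-1],[[0,0,0],[0,0,0],-1],[[0,0,0],[0,0,0],-1],[[0,0,0],[0,0,0],-1],[[0,0,0],[0,0,0],-1],[[0,0,0],[0,0,0],-1],[[0,0,0],[0,0,0],-1]]'
```

```text
time: 11.92
tool_pos: [526.5, 44.9, 110.9]
tcp_rot: [3.141, 0.0, -2.974]
contact_force: [-0.2, 0.1, -1.2]
grip_width: 57.4
finger_force: 30.0
```

```bash
python3 -m pendant '[[[0.04,0.007,0],[0,0,0],-1],[[0,0,0],[0,0,0],-1],[[0,0,0],[0,0,0],-1],[[0,0,0],[0,0,0],-1],[[0,0,0],[0,0,0],-1],[[0,0,0],[0,0,0],-1],[[0,0,0],[0,0,0],-1],[[0,0,0],[0,0,0],-1],[[0,0,0],[0,0,0],-1],[[0,0,0],[0,0,0],-1]]'
python3 - <<'E'
from h import *
print(bot.get_obs()["contact_force"],bot.get_obs()["moment"])
a=bot.capture("scene");cv2.imwrite("pics/s2.png",a)
cv2.imwrite("pics/s2c.png",cv2.resize(a[200:300,260:380],None,fx=5,fy=5,interpolation=cv2.INTER_CUBIC))
E
```

```text
time: 12.75
tool_pos: [527.6, 45.0, 110.9]
tcp_rot: [-3.142, 0.0, -2.974]
contact_force: [-1.7, -0.8, -0.4]
grip_width: 57.6
finger_force: 30.0
[-1.74264776 -0.77609345 -0.3785927 ] [-0.16588251  0.33424651  0.01149041]
```

View pics/s2c.png

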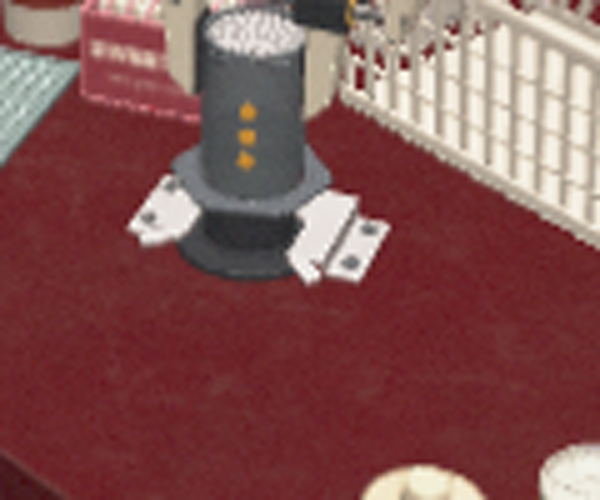

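The crop shows the foot under both lips, its tube between them, and the press upright. The contact force shows it touching the back stop. I'll back off 1 mm and pull up.

```bash
python3 -m pendant '[[[-0.04,-0.007,0],[0,0,0],-1],[[0,0,0.08],[0,0,0],-1],[[0,0,0.08],[0,0,0],-1],[[0,0,0.08],[0,0,0],-1],[[0,0,0.08],[0,0,0],-1],[[0,0,0.08],[0,0,0],-1],[[0,0,0.08],[0,0,0],-1],[[0,0,0.08],[0,0,0],-1],[[0,0,0],[0,0,0],-1],[[0,0,0],[0,0,0],-1]]'
```

```text
time: 13.63
tool_pos: [526.7, 44.8, 128.0]
tcp_rot: [-3.142, 0.001, -2.974]
contact_force: [-1.4, -0.2, -3.2]
grip_width: 57.8
finger_force: 30.0
```

```bash
python3 -m pendant '[[[0,0,0.1],[0,0,0],-1],[[0,0,0.1],[0,0,0],-1],[[0,0,0.15],[0,0,0],-1],[[0,0,0.2],[0,0,0],-1],[[0,0,0.2],[0,0,0],-1],[[0,0,0.2],[0,0,0],-1],[[0,0,0.3],[0,0,0],-1],[[0,0,0.3],[0,0,0],-1],[[0,0,0.3],[0,0,0],-1],[[0,0,0],[0,0,0],-1]]'
python3 - <<'E'
from h import *
print(bot.get_obs()["contact_force"])
a=bot.capture("scene");cv2.imwrite("pics/s3.png",a)
cv2.imwrite("pics/s3c.png",cv2.resize(a[170:290,240:400],None,fx=4,fy=4,interpolation=cv2.INTER_CUBIC))
E
```

```text
time: 14.47
tool_pos: [527.5, 44.8, 185.6]
tcp_rot: [-3.141, 0.004, -2.974]
contact_force: [-0.2, 0.3, -1.4]
grip_width: 57.4
finger_force: 30.0
[-0.18480535  0.3269554  -1.38607856]
```

View pics/s3c.png

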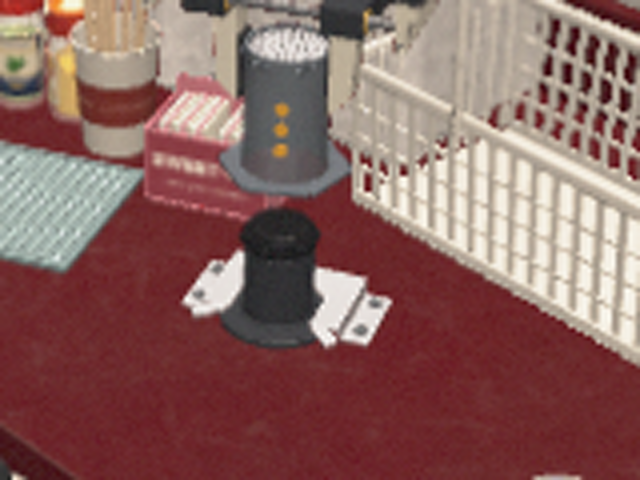

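The chamber is free of the plunger, which stands in the fork. Next I carry the chamber to about (548,270) over the free half of the mat.

```bash
python3 -m pendant '[[[0.05,0.2,0],[0,0,0],-1],[[0.07,0.5,0],[0,0,0],-1],[[0.07,0.7,0],[0,0,0],-1],[[0.07,0.7,0],[0,0,0],-1],[[0.07,0.7,0],[0,0,0],-1],[[0.07,0.7,0],[0,0,0],-1],[[0.07,0.7,0],[0,0,0],-1],[[0.07,0.7,0],[0,0,0],-1],[[0.07,0.7,0],[0,0,0],-1],[[0.07,0.7,0],[0,0,0],-1]]'
python3 -m pendant '[[[0,0.6,0],[0,0,0],-1],[[0,0.4,0],[0,0,0],-1],[[0,0.2,0],[0,0,0],-1],[[0,0,-0.3],[0,0,0],-1],[[0,0,-0.5],[0,0,0],-1],[[0,0,-0.5],[0,0,0],-1],[[0,0,-0.5],[0,0,0],-1],[[0,0,-0.4],[0,0,0],-1],[[0,0,-0.2],[0,0,0],-1],[[0,0,0],[0,0,0],-1]]'
python3 - <<'E'
from h import *
print(bot.get_obs()["contact_force"])
a=bot.capture("scene");cv2.imwrite("pics/s4.png",a)
cv2.imwrite("pics/s4c.png",cv2.resize(a[140:260,170:330],None,fx=4,fy=4,interpolation=cv2.INTER_CUBIC))
E
```

```text
time: 15.35
tool_pos: [546.3, 235.3, 182.3]
tcp_rot: [3.142, -0.002, -2.974]
contact_force: [0.5, -0.2, -0.8]
grip_width: 57.4
finger_force: 30.0
time: 16.18
tool_pos: [545.8, 268.5, 109.1]
tcp_rot: [-3.141, -0.004, -2.975]
contact_force: [-0.4, -0.6, -2.0]
grip_width: 57.7
finger_force: 30.0
[-0.43634415 -0.59619587 -1.99939807]
```

View pics/s4c.png

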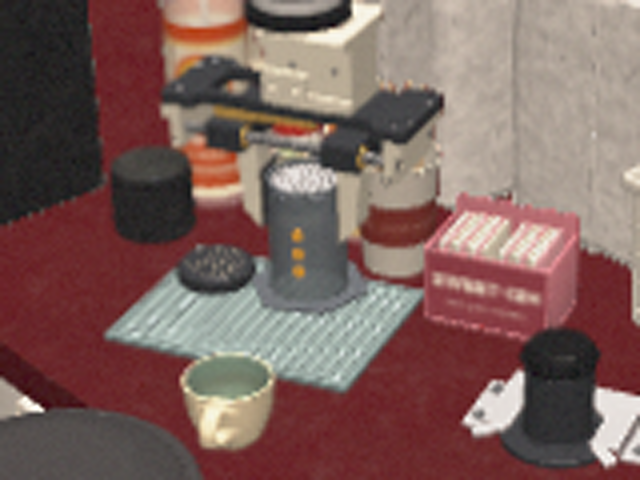

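The crop shows the chamber upright, hovering over the mat clear of the cap, with the plunger still in the fork. Next I lower it in small steps and watch the force.

```bash
python3 -m pendant '[[[0,0,-0.2],[0,0,0],-1],[[0,0,-0.2],[0,0,0],-1],[[0,0,-0.2],[0,0,0],-1],[[0,0,-0.15],[0,0,0],-1],[[0,0,-0.15],[0,0,0],-1],[[0,0,-0.08],[0,0,0],-1],[[0,0,-0.04],[0,0,0],-1],[[0,0,0],[0,0,0],-1],[[0,0,0],[0,0,0],-1],[[0,0,0],[0,0,0],-1]]'
python3 -m pendant '[[[0,0,-0.04],[0,0,0],-1],[[0,0,-0.04],[0,0,0],-1],[[0,0,-0.02],[0,0,0],-1],[[0,0,0],[0,0,0],-1],[[0,0,0],[0,0,0],-1],[[0,0,0],[0,0,0],-1],[[0,0,0],[0,0,0],-1],[[0,0,0],[0,0,0],-1],[[0,0,0],[0,0,0],-1],[[0,0,0],[0,0,0],-1]]'
```

```text
time: 17.07
tool_pos: [547.0, 269.9, 80.8]
tcp_rot: [3.141, 0.001, -2.974]
contact_force: [0.4, -0.3, -1.7]
grip_width: 57.5
finger_force: 30.0
time: 17.9
tool_pos: [546.8, 269.8, 77.6]
tcp_rot: [3.141, 0.0, -2.974]
contact_force: [-0.4, -0.6, -1.8]
grip_width: 58.0
finger_force: 30.0
```

```bash
python3 -m pendant '[[[0,0,-0.03],[0,0,0],-1],[[0,0,-0.03],[0,0,0],-1],[[0,0,0],[0,0,0],-1],[[0,0,0],[0,0,0],-1],[[0,0,0],[0,0,0],-1],[[0,0,0],[0,0,0],-1],[[0,0,0],[0,0,0],-1],[[0,0,0],[0,0,0],-1],[[0,0,0],[0,0,0],-1],[[0,0,0],[0,0,0],-1]]'
```

```text
time: 18.73
tool_pos: [546.8, 269.8, 75.8]
tcp_rot: [3.141, 0.0, -2.974]
contact_force: [-0.0, 0.3, -3.1]
grip_width: 57.4
finger_force: 30.0
```

```bash
python3 -m pendant '[[[0,0,-0.02],[0,0,0],-1],[[0,0,-0.02],[0,0,0],-1],[[0,0,0],[0,0,0],-1],[[0,0,0],[0,0,0],-1],[[0,0,0],[0,0,0],-1],[[0,0,0],[0,0,0],-1],[[0,0,0],[0,0,0],-1],[[0,0,0],[0,0,0],-1],[[0,0,0],[0,0,0],-1],[[0,0,0],[0,0,0],-1]]'
```

```text
time: 19.57
tool_pos: [546.8, 269.8, 74.5]
tcp_rot: [3.141, 0.0, -2.974]
contact_force: [-0.8, 0.2, -2.5]
grip_width: 58.1
finger_force: 30.0
```

```bash
python3 -m pendant '[[[0,0,-0.02],[0,0,0],-1],[[0,0,-0.02],[0,0,0],-1],[[0,0,0],[0,0,0],-1],[[0,0,0],[0,0,0],-1],[[0,0,0],[0,0,0],-1],[[0,0,0],[0,0,0],-1],[[0,0,0],[0,0,0],-1],[[0,0,0],[0,0,0],-1],[[0,0,0],[0,0,0],-1],[[0,0,0],[0,0,0],-1]]'
```

```text
time: 20.4
tool_pos: [546.8, 269.8, 73.5]
tcp_rot: [3.141, 0.0, -2.974]
contact_force: [-0.3, 0.8, 1.2]
grip_width: 57.7
finger_force: 30.0
```

```bash
python3 -m pendant '[[[0,0,-0.02],[0,0,0],-1],[[0,0,-0.02],[0,0,0],-1],[[0,0,0],[0,0,0],-1],[[0,0,0],[0,0,0],-1],[[0,0,0],[0,0,0],-1],[[0,0,0],[0,0,0],-1],[[0,0,0],[0,0,0],-1],[[0,0,0],[0,0,0],-1],[[0,0,0],[0,0,0],-1],[[0,0,0],[0,0,0],-1]]'
```

```text
time: 21.23
tool_pos: [547.0, 270.0, 73.4]
tcp_rot: [3.141, 0.001, -2.974]
contact_force: [-2.0, -0.5, 8.2]
grip_width: 57.3
finger_force: 30.0
```

```bash
python3 -m pendant '[[[0,0,0.03],[0,0,0],-1],[[0,0,0],[0,0,0],-1],[[0,0,0],[0,0,0],0.3],[[0,0,0],[0,0,0],0.5],[[0,0,0],[0,0,0],0.7],[[0,0,0],[0,0,0],0.9],[[0,0,0],[0,0,0],1],[[0,0,0],[0,0,0],1],[[0,0,0],[0,0,0],1],[[0,0,0],[0,0,0],1]]'
python3 -m pendant '[[[0,0,0.1],[0,0,0],1],[[0,0,0.2],[0,0,0],1],[[0,0,0.4],[0,0,0],1],[[0,0,0.5],[0,0,0],1],[[0,0,0.5],[0,0,0],1],[[0,0,0.6],[0,0,0],1],[[0,0,0.6],[0,0,0],1],[[0,0,0.6],[0,0,0],1],[[0,0,0.6],[0,0,0],1],[[0,0,0],[0,0,0],1]]'
python3 - <<'E'
from h import *
a=bot.capture("scene")
cv2.imwrite("pics/s5c.png",cv2.resize(a[150:290,180:360],None,fx=4,fy=4,interpolation=cv2.INTER_CUBIC))
E
```

```text
time: 22.07
tool_pos: [546.8, 269.8, 73.0]
tcp_rot: [3.142, -0.0, -2.974]
contact_force: [0.5, -0.6, -0.4]
grip_width: 91.5
finger_force: 0.0
time: 22.9
tool_pos: [548.5, 270.5, 200.7]
tcp_rot: [3.14, 0.008, -2.974]
contact_force: [-0.3, 0.8, 0.3]
grip_width: 91.9
finger_force: 0.0
```

View pics/s5c.png

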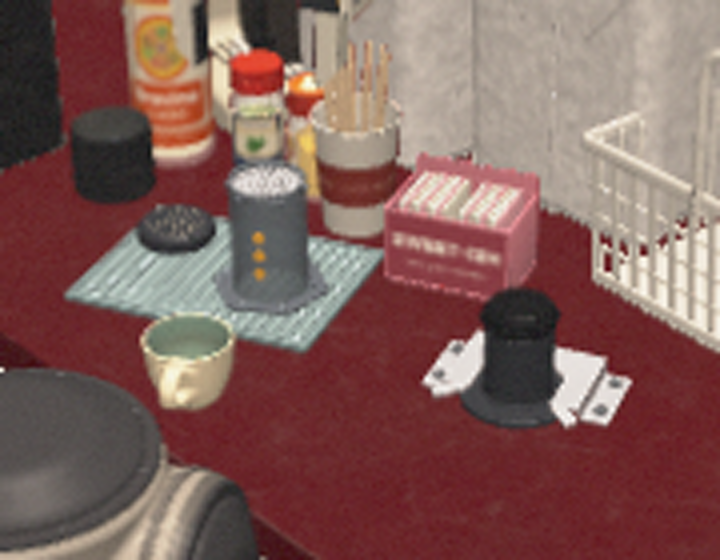

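```bash
python3 - <<'E'
from h import *
p=bot.camera_params("scene")
t=np.linspace(0,2*np.pi,73)
for u in(515,523,527):
    c=np.array([u*.9861+43.2*.1662,u*.1662-43.2*.9861,0])
    q=(proj(p,c+np.c_[41*np.cos(t),41*np.sin(t),0*t])-[180,150])*4
    print(u,"lowest",q[q[:,1].argmax()].round(),"left",q[:,0].min().round(),"top c",((proj(p,[c+[0,0,78]])-[180,150])*4).round())
E
```

```text
515 lowest [510. 438.] left 449.0 top c [[512. 307.]]
523 lowest [514. 432.] left 453.0 top c [[516. 301.]]
527 lowest [516. 428.] left 456.0 top c [[518. 298.]]
```

The crop shows the chamber standing upright on the mat, at about (270,290), with its whole flange on it. The plunger's foot has its lowest edge at about (515,426), which matches fully in. Nothing else has moved, so I'm handing in.

```bash
python3 -c "
from plant import bot
print(bot.close_job())"
```

```text
the job is handed in; nothing more can be done
None
```

The press is apart and the job is handed in at about 23 s: the plunger stands fully in the fork, the chamber stands upright with its whole flange on the mat, and the last picture shows nothing else moved.

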